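# Mount the tube rotor on the laboratory mixer

## Task

Pick up the round tube rotor by its grip bar and mount it on the mixer: put its centre bore over the spindle, turn it gently under light pressure until all five stud holes find the drive studs, and let it slide down fully home on the drive plate. Don't press or twist hard on the mixer, let go of the rotor when it is home, and leave the other things on the bench as they stand.

Things in the scene. Friction and masses are not known exactly. Their poses are not given: they have to be found in the camera images.
- rotor: tube rotor, the part to mount: grey metal disc 116 mm across, 0.25 to 0.42 kg, lying flat, grip up, on the bench. Origin: centre of its underside; z up along the axis. Five rubber feet 2 mm high, 44 mm from the axis; the disc spans 2 to 12 mm above the origin, then a 30 mm round boss to 24 mm, then the grip bar. Ten 14 mm tube openings near the rim (47 mm from the axis) take no stud.
- grip (a point): middle of the rotor's black grip bar, on the axis 44 mm above the rotor's origin, axes as the rotor. The bar is 24 mm wide (along x), 44 mm long (along y) and spans 24 to 58 mm above the rotor's origin; grip it across its 24 mm width.
- bore (a point): mouth of the rotor's centre bore in the disc's lower face, 2 mm above the rotor's origin, axes as the rotor. The bore is 14 mm in diameter and blind, running up to 24 mm above the origin.
- stud_hole (a point): lower mouth of one of the rotor's five stud holes: 11 mm diameter, right through the disc, on a circle of 32 mm radius; this one on the rotor's +x axis, the others every 72 degrees.
- mixer: white bench mixer, fixed, 240 by 170 mm, housing top 74 mm above the bench. Origin on the bench below the drive axis; z up; front panel to -x, 145 mm from the origin, back 95 mm the other way. On top: a dark drive plate, 100 mm across, with a spindle and five upright drive studs (9 mm diameter, 12 mm high, edges of the tips slightly broken) every 72 degrees on a circle of 32 mm radius.
- seat (a point): centre of the drive plate's upper face, 95 mm above the bench: the rotor's origin must come here. Its axes are the mixer's: the angle at which the drive plate stopped is NOT measured, it must be seen or felt. The plate turns only if twisted above 0.5 N m. It is sprung: about 1 N preload, gives straight down 2 N per mm, hard stop 8 mm down. Over 25 N between rotor and mixer is forcing it.
- spindle_tip (a point): tip of the spindle, 20 mm above the seat, axes as the seat. The spindle is 12 mm in diameter, its last 6 mm taper to 6 mm. A rotor resting on the stud tips with its holes not lined up has its origin 10 mm above the seat, its bore already round the spindle; lined up, it goes down the last 10 mm.
- amber_vial: bystander, to be left alone: small amber glass vial, 28 mm across, 55 mm tall, upright between mixer and rotor; origin at the centre of its foot, z up
- sample_jar: bystander, to be left alone: white plastic jar, 44 mm across, 70 mm tall, upright, on the bench between the robot and the vial; origin at the centre of its foot, z up
- beaker: bystander, to be left alone: clear plastic beaker, 64 mm across, 75 mm tall, upright at the far side; origin at the centre of its foot, z up
- water_bottle: bystander, to be left alone: clear water bottle, 62 mm across, 200 mm tall, upright at the right; origin at the centre of its foot, z up
- pipette: bystander, to be left alone: hand pipette, white and grey, 250 mm long and 29 mm high, lying at the far side; origin on the bench under its middle, x along it
- tube_rack: bystander, fixed: white and black tube rack, 110 by 250 mm, 110 mm tall with its tubes, at the left of the bench; origin at the centre of its foot

How it is judged:
By the outcome, as a careful person would: the job done as asked, in the order asked, and still so for the second after the job is handed in, with the robot touching nothing.
It also fails if it takes over 59 s, if anything falls off the work surface, if the arm or the gripper's body presses on something with over 40 N, if the wrist force passes 120 N, or if a joint passes its speed limit or range.

## Robot

A 7-joint arm with a two-finger parallel gripper is mounted at the origin on the work surface. World frame = base frame: x ahead of the robot, y to its left, z up, the work surface at z = 0. Lengths are in mm, angles in rad, forces in N, time in s.
With the tool pointing down it reaches from about 350 to 775 mm from the base axis. Payload 3.1 kg.
Tool frame: the origin (TCP) lies on the centre line of the jaws, within the pads' length; the fingertips stand 22 mm ahead of it and the grasp point (between the pads) lies 3 mm ahead of it; z points along the fingers, y is the direction in which the jaws open and shut (so a half turn about z gives the same grasp; the last joint's range is limited). The gripper opens to 85 mm and grips with 20 to 120 N. Pads are 22 mm wide; open, the fingers measure 114 mm over their backs; the gripper's body (76 mm by 85 mm) begins 54 mm behind the grasp point. The pads swing forward as they close: fully open they stand 13 mm farther back than shut.
Start: joints at [1.071, 0.311, 0.014, 1.512, -0.004, 1.319, -0.027], TCP at [243.12, -493.365, 253.304] pointing down, gripper open.
Joint ranges: [-2.7, 2.7], [-0.3, 1.91], [-1.27, 1.3], [0.12, 2.57], [-1.44, 4.58], [0.2, 2.03], [-3.05, 3.05]. Speed limits (rad/s): [2.79, 2.79, 3.14, 3.14, 3.14, 3.14, 3.14].

## Interface

Orientations are given as a rotation vector (axis times angle).
In Python, from workcell import get_obs, capture, job_done gives the robot as it stands. The module is installed in compiled form; this text tells all that it offers.
- The arm moves only by the tool jog_arm, never from a script. Its argument "increments" is one flat list of numbers, 7 for each row, row after row: the opening in per cent of the stroke, from 0 (shut) to 100 (fully open), then the shift along the tool's x, y, z in cm, then the turn, a rotation vector about the tool's x, y, z in rad. A call has 1 to 8 rows; each row is the pose to reach, as a shift and turn from the pose commanded when the call began, along the tool's axes at that moment; what a row does not reach only later rows make up. A row lasts 1/12 s, in which the tool goes at most 41.7 mm and 7.16 degrees, less where a joint would pass 70% of its speed; a pose out of reach is approached as far as the arm can. A call with a gripper value outside its range is refused whole. The fingers move at their own pace and stop on an object; the grip force is fixed at half the most. Time passes only in rows, so rows that repeat a pose let the fingers close. It gives the time, the measured TCP pose, the force and the opening at its end, in the units of the state.
- get_obs(): the state, without advancing time (a new reading comes with each control period).
- capture(name): name is "scene" or "top" or "wrist"; returns a dict with "image" (384x512x3 uint8, red, green, blue), "fx", "fy", "cx", "cy" (pixels), "R" (3x3) and "t" (3): a world point X has camera coordinates R X + t. Camera axes: x right, y down, z forward; pixel columns grow to the right and rows downward; lengths in mm; the calibration is good to about 2 mm. A picture is of the moment at which its call begins. There is no depth.
- job_done(): hands the job in, once; it reports no verdict.
The state is a dict: "time_s": time; "joint_pos": joint angles; "dq": joint speeds; "tau": joint torques, N m; "position": TCP position; "tcp_rot": TCP orientation; "wrist_force": force on the tool from outside, world axes, zero at the start; "wrist_torque": the same for the moment, N m; "opening": opening from 0.0 (shut) to 1.0 (fully open).
Only numpy, scipy, OpenCV 4.12 (cv2) and the standard library are available. Lean on these libraries where they do the work, as an engineer would, in place of code of your own. Each camera call takes 0.05 s, during which the arm holds its last target. There are 200 camera calls.

## Working session

There is one attempt and no reset: what is moved stays moved. The work goes in short steps, Python scripts to look and compute and a tool call to move; the robot and the scene stay as the last step left them, time stands still between calls to the robot, and variables do not carry over. Pictures are saved under pics/ and viewed, about 8 in all and at most 12, crops included, and the job is handed in when it is done.

Besides the shell and the picture viewer there is one more tool, called after "Request:" in YAML: its name, and indented under it one key for each argument. jog_arm: Moves the arm, as the interface text tells. Its arguments: {"type":"object","properties":{"increments":{"type":"array","items":{"type":"number"}}},"required":["increments"]}

```bash
mkdir -p pics; cat > h.py <<'E'
import numpy as np, cv2
from scipy.spatial.transform import Rotation as Rn
from workcell import get_obs, capture, job_done
def snap(cam,name,crop=None,scale=1):
    c=capture(cam); im=c["image"][:,:,::-1]
    if crop: im=im[crop[1]:crop[3],crop[0]:crop[2]]
    im=cv2.resize(np.ascontiguousarray(im),None,fx=scale,fy=scale,interpolation=cv2.INTER_CUBIC)
    cv2.imwrite("pics/%s.png"%name,im); np.savez("pics/%s.npz"%name,**{k:c[k] for k in c}); return c
def ray(c,u,v,z):
    R=np.array(c["R"]);t=np.array(c["t"]).ravel()
    d=R.T@np.array([(u-c["cx"])/c["fx"],(v-c["cy"])/c["fy"],1]);o=-R.T@t
    return o+d*(z-o[2])/d[2]
def proj(c,X):
    p=np.array(c["R"])@np.array(X)+np.array(c["t"]).ravel()
    return np.array([c["fx"]*p[0]/p[2]+c["cx"],c["fy"]*p[1]/p[2]+c["cy"]])
E
python3 - <<'E'
from h import *
a=capture("scene")["image"]
c=snap("top","top",None,1.5); cv2.imwrite("pics/scene.png",a[:,:,::-1])
o=get_obs();print(o); print(c["R"],c["t"],c["fx"],c["cx"],c["cy"])
E
```

```text
{'time_s': 0.1, 'joint_pos': array([ 1.07132337,  0.31168244,  0.01402331,  1.51291146, -0.00438697,
        1.31918795, -0.02717799]), 'dq': array([ 0.00165631,  0.00041857, -0.00015547, -0.00323193, -0.00054728,
        0.00042055, -0.00044853]), 'tau': array([ 7.55042765e-04, -3.80852866e+01,  1.46625582e-01, -2.31240445e+01,
        1.23287109e-02,  8.23341601e-03,  9.93579448e-06]), 'position': array([ 242.80027168, -492.82758056,  252.30359247]), 'tcp_rot': array([-3.05761273e+00, -7.12446713e-01,  9.39833715e-04]), 'wrist_force': array([-0.09648955,  0.16393283,  0.20125147]), 'wrist_torque': array([ 0.01121455, -0.01969148, -0.07585772]), 'opening': 1.0044376423668564}
[[-0.00309001 -0.99998781 -0.00385037]
 [-0.98867256  0.00363278 -0.15004458]
 [ 0.15005673  0.00334311 -0.98867174]] [  56.50182689  599.64394169 1606.3234606 ] 447.950147321946 257.78826694827006 196.30934125170802
```

View pics/top.png

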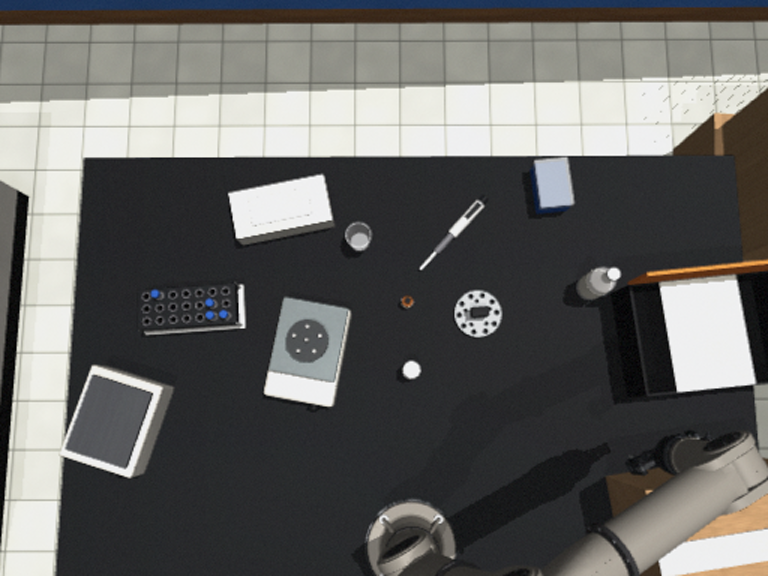

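The top view shows the rotor near (478,313), the mixer plate at (307,341), the vial at (407,302) and the jar at (411,370), all in 1.5x pixels. I'll make enlarged crops of the rotor and the plate.

```bash
python3 - <<'E'
from h import *
c=dict(np.load("pics/top.npz")); im=c["image"][:,:,::-1]
a=cv2.resize(np.ascontiguousarray(im[190:228,299:339]),(400,380),interpolation=cv2.INTER_CUBIC)
b=cv2.resize(np.ascontiguousarray(im[208:246,185:225]),(400,380),interpolation=cv2.INTER_CUBIC)
cv2.imwrite("pics/crop.png",np.hstack([a,b]))
for n,u,v,z in [("rotor",478,313,12),("mixer",307,341,95),("vial",407,302,40),("jar",411,370,70),("grip top",480,312,58),("beaker",358,236,75),("bottle",614,274,200)]: print(n,ray(c,u/1.5,v/1.5,z).round(1))
E
```

```text
rotor [ 557.3 -173.2   12. ]
mixer [481.9 242.7  95. ]
vial [581.7   4.5  40. ]
jar [414.   -2.9  70. ]
grip top [ 554. -172.   58.]
beaker [740.2 124.1  75. ]
bottle [ 620.7 -453.7  200. ]
```

View pics/crop.png

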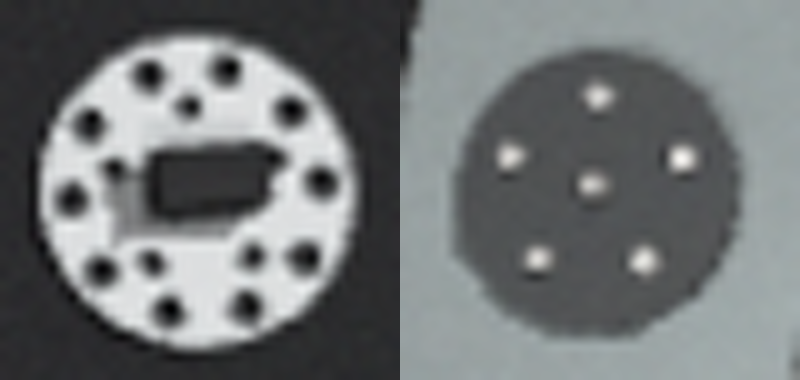

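The left crop shows the rotor, with stud holes at (188,106), (115,168), (152,262) and (252,256), and the tube openings around them. The right crop shows the five studs at (598,96), (682,157), (644,261), (538,258) and (510,156), and the spindle at (593,184). I'll fit centres and angles to these.

```bash
python3 - <<'E'
from h import *
from scipy.optimize import least_squares
c=dict(np.load("pics/top.npz"))
def W(p,ou,ov,z): return np.array([ray(c,ou+a/10-.45,ov+b/10-.45,z)[:2] for a,b in p])
def fit(P,r,n):
    m=P.mean(0)
    def f(x):
        d=P-x[:2]; a=np.arctan2(d[:,1],d[:,0]); k=np.round((a-x[2])*n/2/np.pi)
        t=x[2]+k*2*np.pi/n
        return np.c_[d[:,0]-r*np.cos(t),d[:,1]-r*np.sin(t)].ravel()
    best=min((least_squares(f,[*m,a0]) for a0 in np.linspace(0,2*np.pi/n,6)),key=lambda s:s.cost)
    return best.x.round(3),np.degrees(best.x[2])%(360/n),np.sqrt(2*best.cost/len(P))
tub=W([(149,75),(226,69),(291,111),(321,181),(305,257),(246,307),(168,312),(101,271),(71,199),(90,124)],299,190,12)
print("tubes",fit(tub,47,10), tub.mean(0))
print("holes",fit(W([(188,106),(115,168),(152,262),(252,256)],299,190,12),32,5))
print("plate",fit(W([(p-400,q) for p,q in [(598,96),(682,157),(644,261),(538,258),(510,156)]],185,208,107),32,5))
print("spindle",W([(193,184)],185,208,115))
print("grip long ends",W([(150,188),(275,178)],299,190,58))
o=get_obs();R=Rn.from_rotvec(o["tcp_rot"]).as_matrix();print(R.round(3))
E
```

```text
tubes (array([ 5.57569e+02, -1.71617e+02,  3.77000e-01]), np.float64(21.575710754377102), np.float64(0.32579559141579867)) [ 557.5692362  -171.61698865]
holes (array([ 557.669, -171.492,    1.315]), np.float64(3.326830934429765), np.float64(0.47541337870735645))
plate (array([ 4.85296e+02,  2.43649e+02, -2.20000e-02]), np.float64(70.71374318569683), np.float64(0.4663372502811494))
spindle [[485.13029081 243.15550059]]
grip long ends [[ 552.81162081 -148.51606086]
 [ 556.31850671 -194.10949059]]
[[ 0.897  0.442 -0.001]
 [ 0.442 -0.897  0.002]
 [-0.    -0.002 -1.   ]]
```

```bash
cat >> h.py <<'E'
def inc(x,y,z,yaw):
    "tool increments to tcp x,y,z, tool y axis at yaw deg (mod 180), pointing down"
    o=get_obs();R=Rn.from_rotvec(o["tcp_rot"]).as_matrix()
    best=None
    for k in (0,180):
        a=np.radians(yaw+k);Y=np.array([np.cos(a),np.sin(a),0]);Z=np.array([0,0,-1.]);T=np.c_[np.cross(Y,Z),Y,Z]
        r=Rn.from_matrix(R.T@T).as_rotvec()
        if best is None or np.linalg.norm(r)<np.linalg.norm(best): best=r
    print("t",o["time_s"],"cm",(R.T@(np.array([x,y,z])-o["position"])/10).round(3),"rot",best.round(4),"F",o["wrist_force"].round(2),"open",round(o["opening"],3),"q7",o["joint_pos"][6].round(2))
E
python3 -c "
from h import *
inc(557.6,-171.6,190,3.5)"
```

```text
t 0.1 cm [ 42.437 -14.886   6.258] rot [-0.002  -0.0012 -1.174 ] F [-0.1   0.16  0.2 ] open 1.004 q7 -0.03
```

Request:
jog_arm:
  increments: [100,42.4,-14.9,6.2,0,0,-1.17,100,42.4,-14.9,6.2,0,0,-1.17,100,42.4,-14.9,6.2,0,0,-1.17,100,42.4,-14.9,6.2,0,0,-1.17,100,42.4,-14.9,6.2,0,0,-1.17,100,42.4,-14.9,6.2,0,0,-1.17,100,42.4,-14.9,6.2,0,0,-1.17,100,42.4,-14.9,6.2,0,0,-1.17]

```text
time_s: 0.77
position: [474.9, -255.8, 207.2]
tcp_rot: [-2.337, -2.099, 0.001]
wrist_force: [0.2, 0.7, -0.6]
opening: 1.0
```

```bash
python3 -c "
from h import *
inc(557.6,-171.6,190,3.5)"
```

```text
t 0.7667 cm [9.252 7.327 1.714] rot [-6.000e-04 -1.000e-04 -1.681e-01] F [ 0.17  0.66 -0.6 ] open 1.0 q7 0.26
```

Request:
jog_arm:
  increments: [100,9.2,7.3,1.7,0,0,-0.165,100,9.2,7.3,1.7,0,0,-0.165,100,9.2,7.3,1.7,0,0,-0.165,100,9.2,7.3,1.7,0,0,-0.165,100,9.2,7.3,1.7,0,0,-0.165,100,9.2,7.3,1.7,0,0,-0.165]

```text
time_s: 1.27
position: [556.4, -174.8, 190.0]
tcp_rot: [-2.162, -2.278, 0.003]
wrist_force: [-0.1, -0.2, 1.1]
opening: 1.005
```

```bash
python3 -c "
from h import *
inc(557.6,-171.6,190,3.5)
c=snap('wrist','w1',None,1.5)
print(proj(c,[557.6,-171.6,12])*1.5,proj(c,[557.6,-171.6,58])*1.5)"
```

```text
t 1.2667 cm [0.313 0.133 0.005] rot [-0.0019  0.0005 -0.0091] F [-0.08 -0.15  1.14] open 1.005 q7 0.19
[385.36148437 265.30272135] [385.80346251 283.66039184]
```

View pics/w1.png

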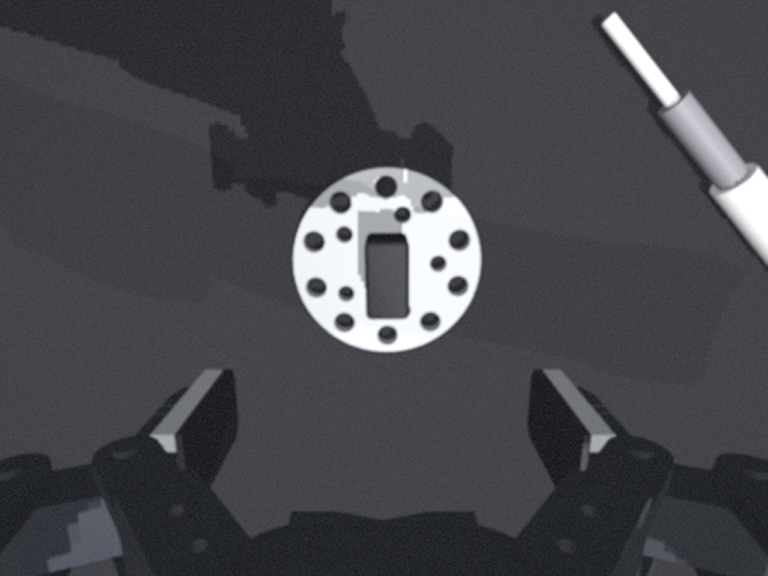

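The wrist view shows the rotor with its disc centre at about (387,260), bar upright in the picture and jaws clear. I'll fit it, then look at the plate from the same relative height.

```bash
cat >> h.py <<'E'
from scipy.optimize import least_squares
def fit(P,r,n):
    P=np.array(P);m=P.mean(0)
    def f(x):
        d=P-x[:2]; a=np.arctan2(d[:,1],d[:,0]); t=x[2]+np.round((a-x[2])*n/2/np.pi)*2*np.pi/n
        return np.c_[d[:,0]-r*np.cos(t),d[:,1]-r*np.sin(t)].ravel()
    b=min((least_squares(f,[*m,a0]) for a0 in np.linspace(0,2*np.pi/n,6)),key=lambda s:s.cost)
    return b.x[:2].round(2),(np.degrees(b.x[2])%(360/n)).round(2),np.sqrt(2*b.cost/len(P)).round(2)
E
python3 -c "
from h import *
c=dict(np.load('pics/w1.npz'))
T=[(386,186),(431,201),(459,240),(458,285),(430,321),(387,334),(344,322),(316,287),(314,241),(340,202)]
H=[(402,214),(438,263),(346,293),(344,234)]
f=lambda L,z:[ray(c,u/1.5-.17,v/1.5-.17,z)[:2] for u,v in L]
print(fit(f(T,12),47,10),fit(f(H,12),32,5))
print('tool view offset', c['t'],-np.array(c['R']).T@c['t'])
inc(557.6,-171.6,190,3.5)
inc(485,243.5,285,-1.3)"
```

```text
(array([ 558.07, -170.22]), np.float64(21.58), np.float64(0.28)) (array([ 558.08, -170.27]), np.float64(3.68), np.float64(0.12))
tool view offset [-546.15939007 -213.13601015  263.52934424] [ 552.66867237 -107.04447912  310.26371288]
t 1.3167 cm [0.428 0.172 0.032] rot [-0.0016  0.0012 -0.0111] F [ 0.1  -0.47 -0.93] open 1.004 q7 0.19
t 1.3167 cm [42.238 -5.021 -9.509] rot [-0.0016  0.0012  0.0726] F [ 0.1  -0.47 -0.93] open 1.004 q7 0.19
```

Request:
jog_arm:
  increments: [100,42.2,-5.0,-9.5,0,0,0.07,100,42.2,-5.0,-9.5,0,0,0.07,100,42.2,-5.0,-9.5,0,0,0.07,100,42.2,-5.0,-9.5,0,0,0.07,100,42.2,-5.0,-9.5,0,0,0.07,100,42.2,-5.0,-9.5,0,0,0.07,100,42.2,-5.0,-9.5,0,0,0.07,100,42.2,-5.0,-9.5,0,0,0.07]

```text
time_s: 1.98
position: [501.7, 145.5, 264.4]
tcp_rot: [2.245, 2.195, -0.0]
wrist_force: [0.1, -0.3, 0.5]
opening: 1.0
```

```bash
python3 -c "
from h import *
inc(485,243.5,285,-1.3)"
```

```text
t 1.9833 cm [ 9.757 -1.888 -2.079] rot [0.0013 0.0015 0.0001] F [ 0.15 -0.26  0.49] open 1.0 q7 -0.47
```

Request:
jog_arm:
  increments: [100,9.8,-1.9,-2.1,0,0,0,100,9.8,-1.9,-2.1,0,0,0,100,9.8,-1.9,-2.1,0,0,0,100,9.8,-1.9,-2.1,0,0,0,100,9.8,-1.9,-2.1,0,0,0,100,9.8,-1.9,-2.1,0,0,0]

```text
time_s: 2.48
position: [485.8, 241.6, 284.1]
tcp_rot: [2.245, 2.195, -0.003]
wrist_force: [0.1, -0.4, -0.2]
opening: 0.995
```

```bash
python3 -c "
from h import *
inc(485,243.5,285,-1.3)
c=snap('wrist','w2',None,1.5)
print(proj(c,[485.2,243.5,107])*1.5)"
```

```text
t 2.4833 cm [ 0.192 -0.088 -0.088] rot [0.0004 0.0026 0.0003] F [ 0.12 -0.45 -0.18] open 0.995 q7 -0.67
[381.47259575 266.96123195]
```

View pics/w2.png

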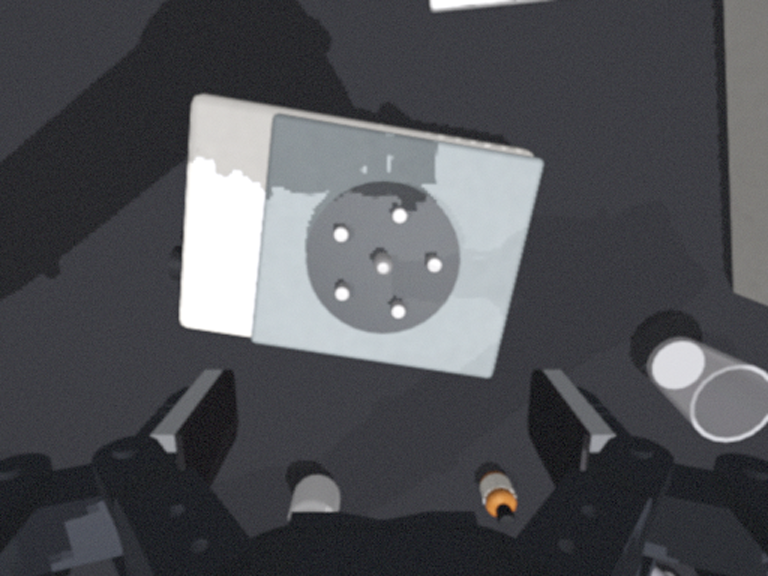

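The plate is clear in this view. Studs are at (400,216), (434,265), (398,312), (342,293) and (341,234), and the spindle tip is at (383,267).

```bash
python3 -c "
from h import *
c=dict(np.load('pics/w2.npz'))
T=[(400,216),(434,265),(398,312),(342,293),(341,234)]
f=lambda L,z:[ray(c,u/1.5-.17,v/1.5-.17,z)[:2] for u,v in L]
print(fit(f(T,107),32,5),f([(383,268)],115))
inc(558,-170.8,190,3.6)
print(get_obs()['position'])"
```

```text
(array([486.03, 245.07]), np.float64(69.95), np.float64(0.29)) [array([486.00239347, 244.77766361])]
t 2.5333 cm [-40.999   8.162   9.506] rot [-0.0001  0.0026 -0.0861] F [-0.2  -0.33  0.16] open 1.001 q7 -0.67
[485.93522321 241.22966719 283.97308196]
```

Request:
jog_arm:
  increments: [70,-41.0,8.2,9.5,0,0,-0.087,70,-41.0,8.2,9.5,0,0,-0.087,70,-41.0,8.2,9.5,0,0,-0.087,70,-41.0,8.2,9.5,0,0,-0.087,70,-41.0,8.2,9.5,0,0,-0.087,70,-41.0,8.2,9.5,0,0,-0.087,70,-41.0,8.2,9.5,0,0,-0.087,70,-41.0,8.2,9.5,0,0,-0.087]

```text
time_s: 3.2
position: [541.9, -80.4, 210.0]
tcp_rot: [2.149, 2.291, -0.003]
wrist_force: [0.6, 0.1, 0.8]
opening: 0.695
```

```bash
python3 -c "
from h import *
inc(558,-170.8,150,3.6)"
```

```text
t 3.2 cm [-9.12   1.035  6.018] rot [-0.0007  0.0016  0.0012] F [0.6  0.13 0.79] open 0.695 q7 0.05
```

Request:
jog_arm:
  increments: [70,-9.1,1.0,6.0,0,0,0,70,-9.1,1.0,6.0,0,0,0,70,-9.1,1.0,6.0,0,0,0,70,-9.1,1.0,6.0,0,0,0,70,-9.1,1.0,6.0,0,0,0,70,-9.1,1.0,6.0,0,0,0,70,-9.1,1.0,6.0,0,0,0]

```text
time_s: 3.78
position: [559.5, -164.1, 151.7]
tcp_rot: [2.141, 2.298, 0.002]
wrist_force: [0.4, 1.2, 0.9]
opening: 0.703
```

```bash
python3 -c "
from h import *
inc(558,-170.8,47,3.6)"
```

```text
t 3.7833 cm [-0.664 -0.213 10.465] rot [ 0.0017 -0.0004  0.0075] F [0.38 1.18 0.9 ] open 0.703 q7 0.18
```

Request:
jog_arm:
  increments: [70,-0.3,-0.2,4.5,0,0,0.004,70,-0.3,-0.2,4.5,0,0,0.004,70,-0.3,-0.2,4.5,0,0,0.004,70,-0.3,-0.2,4.5,0,0,0.004]

```text
time_s: 4.12
position: [558.0, -167.3, 106.9]
tcp_rot: [2.145, 2.294, 0.002]
wrist_force: [0.7, -0.8, 0.5]
opening: 0.701
```

```bash
python3 -c "
from h import *
inc(558,-170.8,47,3.6)"
```

```text
t 4.1167 cm [-0.346 -0.037  5.992] rot [0.0016 0.0001 0.004 ] F [ 0.68 -0.76  0.54] open 0.701 q7 0.16
```

Request:
jog_arm:
  increments: [70,-0.35,0,3.0,0,0,0.004,70,-0.35,0,6.0,0,0,0.004,70,-0.35,0,6.0,0,0,0.004,70,-0.35,0,6.0,0,0,0.004,70,-0.35,0,6.0,0,0,0.004]

```text
time_s: 4.53
position: [559.6, -171.7, 48.2]
tcp_rot: [2.149, 2.286, 0.004]
wrist_force: [0.5, -0.4, 0.7]
opening: 0.697
```

```bash
python3 -c "
from h import *
inc(558,-170.8,47,3.6)"
```

```text
t 4.5333 cm [ 0.099 -0.154  0.117] rot [ 0.0042  0.001  -0.0011] F [ 0.52 -0.44  0.65] open 0.697 q7 0.14
```

Request:
jog_arm:
  increments: [70,0.05,-0.12,0.1,0.003,0,0,70,0.05,-0.12,0.1,0.003,0,0,20,0.05,-0.12,0.1,0.003,0,0,20,0.05,-0.12,0.1,0.003,0,0,20,0.05,-0.12,0.1,0.003,0,0,20,0.05,-0.12,0.1,0.003,0,0,10,0.05,-0.12,0.1,0.003,0,0,10,0.05,-0.12,0.1,0.003,0,0]

```text
time_s: 5.2
position: [558.3, -171.6, 46.1]
tcp_rot: [2.151, 2.287, 0.001]
wrist_force: [1.8, 0.3, 6.1]
opening: 0.27
```

Request:
jog_arm:
  increments: [10,0,0,0,0,0,0,10,0,0,0,0,0,0,10,0,0,0,0,0,0,10,0,0,0,0,0,0]

```text
time_s: 5.53
position: [558.3, -171.6, 46.1]
tcp_rot: [2.151, 2.287, 0.001]
wrist_force: [1.0, 0.5, 5.0]
opening: 0.272
```

```bash
python3 -c "
from h import *
for i in range(3): inc(558,-170.8,47,3.6)
print(get_obs()['position'])"
```

```text
t 5.5333 cm [ 0.079 -0.029 -0.088] rot [ 0.0014  0.001  -0.0016] F [1.01 0.52 5.04] open 0.272 q7 0.14
t 5.5333 cm [ 0.079 -0.029 -0.088] rot [ 0.0014  0.001  -0.0016] F [1.01 0.52 5.04] open 0.272 q7 0.14
t 5.5333 cm [ 0.079 -0.029 -0.088] rot [ 0.0014  0.001  -0.0016] F [1.01 0.52 5.04] open 0.272 q7 0.14
[ 558.3354252  -171.56695163   46.11641649]
```

Request:
jog_arm:
  increments: [10,0,0,-1,0,0,0,10,0,0,-3,0,0,0,10,0,0,-6,0,0,0,10,0,0,-9,0,0,0,10,0,0,-12,0,0,0,10,0,0,-15,0,0,0,10,0,0,-15,0,0,0,10,0,0,-15,0,0,0]

```text
time_s: 6.2
position: [556.7, -171.6, 195.5]
tcp_rot: [-2.152, -2.287, 0.003]
wrist_force: [-0.5, -0.7, -3.6]
opening: 0.268
```

```bash
python3 -c "
from h import *
inc(485.6,243.6,200,-1.8)
c=snap('wrist','w3',None,1.5)"
```

```text
t 6.2 cm [41.87  -4.566 -0.473] rot [-0.0021  0.0009  0.0923] F [-0.55 -0.7  -3.55] open 0.268 q7 0.19
```

View pics/w3.png

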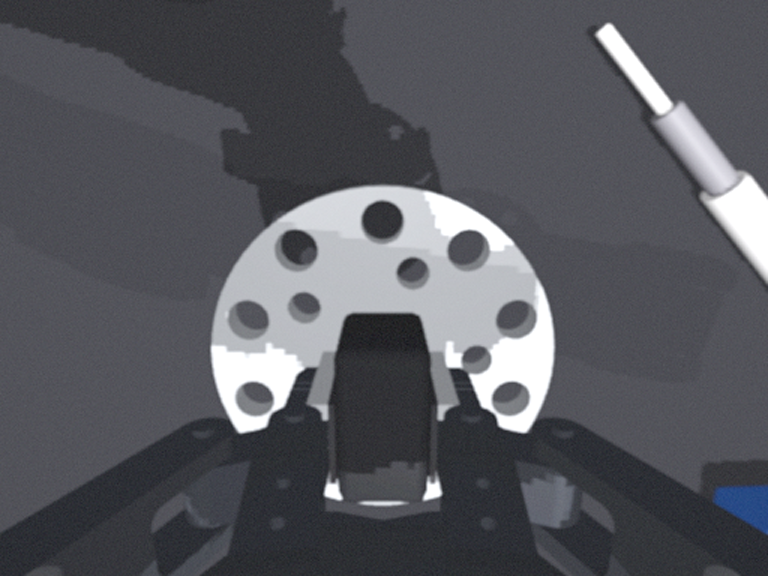

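The rotor sits square in the jaws, with seven tube openings visible, e.g. (382,220), (248,319) and (516,318). I'll fit those for its offset in the hand.

```bash
python3 -c "
from h import *
c=dict(np.load('pics/w3.npz'));p=get_obs()['position'];print(p)
T=[(382,220),(298,249),(469,248),(248,319),(516,318),(255,398),(511,398)]
print(fit([ray(c,u/1.5-.17,v/1.5-.17,p[2]-34.1)[:2] for u,v in T],47,10))
inc(485.6,243.6,200,-1.8)"
```

```text
[ 555.2251208  -171.34085017  193.33875942]
(array([ 556.24, -170.3 ]), np.float64(21.56), np.float64(0.56))
t 6.25 cm [41.841 -4.427 -0.611] rot [-0.0064 -0.0003  0.0923] F [ 0.21 -1.22 -5.15] open 0.273 q7 0.19
```

Request:
jog_arm:
  increments: [10,41.9,-4.6,-0.5,0,0,0.092,10,41.9,-4.6,-0.5,0,0,0.092,10,41.9,-4.6,-0.5,0,0,0.092,10,41.9,-4.6,-0.5,0,0,0.092,10,41.9,-4.6,-0.5,0,0,0.092,10,41.9,-4.6,-0.5,0,0,0.092,10,41.9,-4.6,-0.5,0,0,0.092,10,41.9,-4.6,-0.5,0,0,0.092]

```text
time_s: 6.92
position: [497.2, 157.6, 195.6]
tcp_rot: [-2.252, -2.183, 0.014]
wrist_force: [1.3, -0.3, -3.7]
opening: 0.273
```

```bash
python3 -c "
from h import *
inc(485.6,243.6,180,-1.8)"
```

```text
t 6.9167 cm [ 8.563 -1.417  1.548] rot [-0.0095  0.003   0.0002] F [ 1.27 -0.27 -3.71] open 0.273 q7 -0.52
```

Request:
jog_arm:
  increments: [10,8.6,-1.4,0,-0.008,0.002,0,10,8.6,-1.4,0,-0.008,0.002,0,10,8.6,-1.4,0,-0.008,0.002,0,10,8.6,-1.4,0,-0.008,0.002,0,10,8.6,-1.4,0,-0.008,0.002,0,10,8.6,-1.4,0,-0.008,0.002,0,10,8.6,-1.4,0,-0.008,0.002,0,10,8.6,-1.4,0,-0.008,0.002,0]

```text
time_s: 7.58
position: [489.3, 241.4, 198.0]
tcp_rot: [2.257, 2.181, 0.005]
wrist_force: [-0.2, 0.2, -3.3]
opening: 0.27
```

```bash
python3 -c "
from h import *
inc(485.6,243.6,165,-1.8);print(get_obs()['position'],get_obs()['dq'].round(3))"
```

```text
t 7.5833 cm [ 0.211 -0.392  3.299] rot [ 0.004  -0.0003 -0.0028] F [-0.15  0.22 -3.26] open 0.27 q7 -0.7
[489.31196167 241.35533582 198.00631763] [-0.003 -0.005 -0.01  -0.008 -0.003 -0.001 -0.001]
```

Request:
jog_arm:
  increments: [10,0.2,-0.4,3.2,0.004,0,-0.003,10,0.2,-0.4,3.2,0.004,0,-0.003,10,0.2,-0.4,3.2,0.004,0,-0.003,10,0.2,-0.4,3.2,0.004,0,-0.003,10,0.2,-0.4,3.2,0.004,0,-0.003]

```text
time_s: 8.0
position: [486.3, 245.8, 168.1]
tcp_rot: [2.253, 2.189, 0.007]
wrist_force: [0.4, -0.9, -3.3]
opening: 0.275
```

```bash
python3 -c "
from h import *
inc(485.6,243.6,155,-1.8);print(get_obs()['position'],get_obs()['wrist_torque'])
snap('scene','s1',None,1.5)"
```

```text
t 8.0 cm [-0.224 -0.066  1.309] rot [ 0.0036 -0.0029  0.0026] F [ 0.42 -0.89 -3.31] open 0.275 q7 -0.72
[486.2768766  245.780204   168.09473923] [ 0.01890441  0.05631019 -0.02100202]
```

View pics/s1.png

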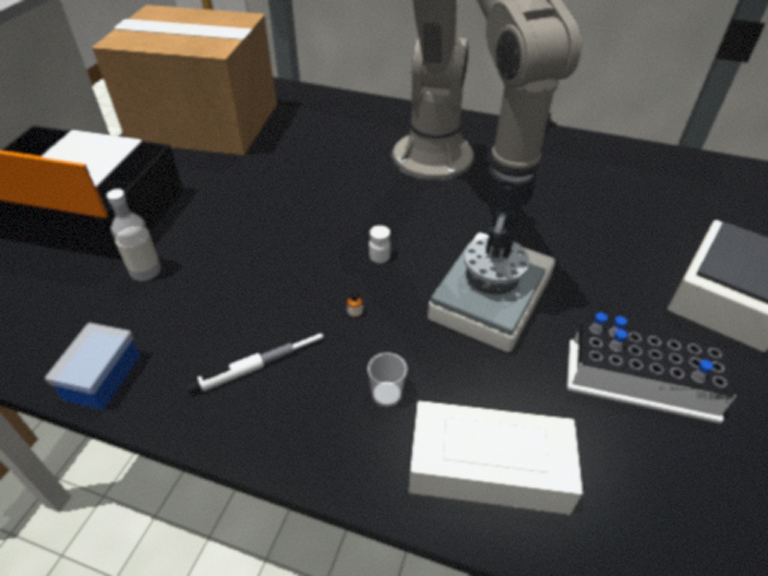

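The scene view shows the rotor held level just above the plate, at about (497,258). The other items stand as before. I'll correct sideways and settle.

Request:
jog_arm:
  increments: [10,-0.15,-0.05,0.3,0.003,-0.002,0.002,10,-0.15,-0.05,0.3,0.003,-0.002,0.002,10,-0.15,-0.05,0.3,0.003,-0.002,0.002,10,-0.15,-0.05,0.3,0.003,-0.002,0.002]

```text
time_s: 8.38
position: [484.7, 244.1, 163.8]
tcp_rot: [-2.254, -2.187, 0.002]
wrist_force: [0.6, -0.2, -3.5]
opening: 0.272
```

```bash
python3 -c "
from h import *
inc(485.6,243.6,155,-1.8);print(get_obs()['position'],get_obs()['wrist_torque'])"
```

```text
t 8.3833 cm [-0.052  0.097  0.88 ] rot [-0.0017  0.0002  0.0014] F [ 0.6  -0.23 -3.51] open 0.272 q7 -0.72
[484.65679362 244.14777642 163.80587459] [-0.01168256  0.00355067 -0.01951302]
```

Request:
jog_arm:
  increments: [10,-0.05,0.08,0.2,0,0,0.001,10,-0.05,0.08,0.4,0,0,0.001,10,-0.05,0.08,0.6,0,0,0.001,10,-0.05,0.08,0.8,0,0,0.001,10,-0.05,0.08,0.8,0,0,0.001]

```text
time_s: 8.8
position: [485.0, 243.4, 155.0]
tcp_rot: [-2.254, -2.186, 0.004]
wrist_force: [0.4, -0.6, -3.5]
opening: 0.269
```

```bash
python3 -c "
from h import *
inc(485.6,243.6,150,-1.8);print(get_obs()['position'],get_obs()['wrist_torque'])"
```

```text
t 8.8 cm [0.025 0.065 0.496] rot [-0.0031  0.0009  0.0005] F [ 0.35 -0.61 -3.45] open 0.269 q7 -0.72
[484.95502595 243.37597226 154.96353442] [-0.02080718  0.04835271  0.03073896]
```

Request:
jog_arm:
  increments: [10,0,0.05,0.1,-0.002,0,0,10,0,0.05,0.2,-0.002,0,0,10,0,0.05,0.3,-0.002,0,0,10,0,0.05,0.4,-0.002,0,0,10,0,0.05,0.4,-0.002,0,0]

```text
time_s: 9.22
position: [485.7, 243.5, 151.4]
tcp_rot: [2.255, 2.187, -0.001]
wrist_force: [0.4, -0.1, -3.2]
opening: 0.27
```

```bash
python3 -c "
from h import *
inc(485.6,243.6,150,-1.8);print(get_obs()['position'],get_obs()['wrist_torque'])"
```

```text
t 9.2167 cm [ 0.007 -0.011  0.144] rot [-0.0003  0.0005  0.0005] F [ 0.4  -0.09 -3.2 ] open 0.27 q7 -0.72
[485.70345195 243.52328647 151.43557111] [0.01822943 0.05007676 0.02962667]
```

Request:
jog_arm:
  increments: [10,0,0,0.1,0,0,0,10,0,0,0.2,0,0,0,10,0,0,0.3,0,0,0,10,0,0,0.3,0,0,0]

```text
time_s: 9.55
position: [485.7, 243.5, 148.4]
tcp_rot: [2.255, 2.187, -0.001]
wrist_force: [0.8, -1.1, -3.9]
opening: 0.276
```

```bash
python3 -c "
from h import *
inc(485.6,243.6,150,-1.8);print(get_obs()['position'],get_obs()['wrist_torque'])"
```

```text
t 9.55 cm [ 0.011 -0.007 -0.163] rot [-0.0005  0.0006  0.0005] F [ 0.83 -1.11 -3.87] open 0.276 q7 -0.73
[485.66474977 243.48610962 148.37271731] [-0.02654612  0.00209654 -0.01471468]
```

Request:
jog_arm:
  increments: [10,0,0,0.1,0,0,0,10,0,0,0.2,0,0,0,10,0,0,0.3,0,0,0,10,0,0,0.3,0,0,0]

```text
time_s: 9.88
position: [485.7, 243.5, 145.4]
tcp_rot: [2.255, 2.187, -0.001]
wrist_force: [0.4, -0.4, -2.7]
opening: 0.274
```

```bash
python3 -c "
from h import *
inc(485.6,243.6,150,-1.8);print(get_obs()['position'],get_obs()['wrist_torque'])"
```

```text
t 9.8833 cm [ 0.011 -0.008 -0.462] rot [-0.0004  0.0006  0.0005] F [ 0.36 -0.36 -2.66] open 0.274 q7 -0.73
[485.67025957 243.48928307 145.38387255] [0.00901937 0.01673444 0.00744287]
```

Request:
jog_arm:
  increments: [10,0,0,0.1,0,0,0,10,0,0,0.2,0,0,0,10,0,0,0.3,0,0,0,10,0,0,0.4,0,0,0,10,0,0,0.4,0,0,0]

```text
time_s: 10.3
position: [485.7, 243.5, 141.4]
tcp_rot: [2.255, 2.187, -0.001]
wrist_force: [-0.4, -0.2, -3.6]
opening: 0.275
```

```bash
python3 -c "
from h import *
inc(485.6,243.6,150,-1.8);print(get_obs()['position'],get_obs()['wrist_torque'])"
```

```text
t 10.3 cm [ 0.01  -0.006 -0.861] rot [-0.0004  0.0006  0.0005] F [-0.41 -0.17 -3.58] open 0.275 q7 -0.73
[485.65778997 243.49191555 141.38554414] [ 0.01441362 -0.01469671 -0.04738177]
```

Request:
jog_arm:
  increments: [10,0,0,0.1,0,0,0,10,0,0,0.15,0,0,0,10,0,0,0.15,0,0,0]

```text
time_s: 10.55
position: [485.9, 243.6, 140.4]
tcp_rot: [2.255, 2.187, -0.0]
wrist_force: [0.1, -0.6, -1.0]
opening: 0.273
```

```bash
python3 -c "
from h import *
inc(485.6,243.6,150,-1.8);print(get_obs()['position'],get_obs()['wrist_torque'])
c=snap('wrist','w4',None,1.5)"
```

```text
t 10.55 cm [-0.003 -0.025 -0.957] rot [0.0002 0.0004 0.0005] F [ 0.08 -0.61 -1.  ] open 0.273 q7 -0.73
[485.85388688 243.61396667 140.4304747 ] [-0.08613969  0.1650546  -0.03241814]
```

View pics/w4.png

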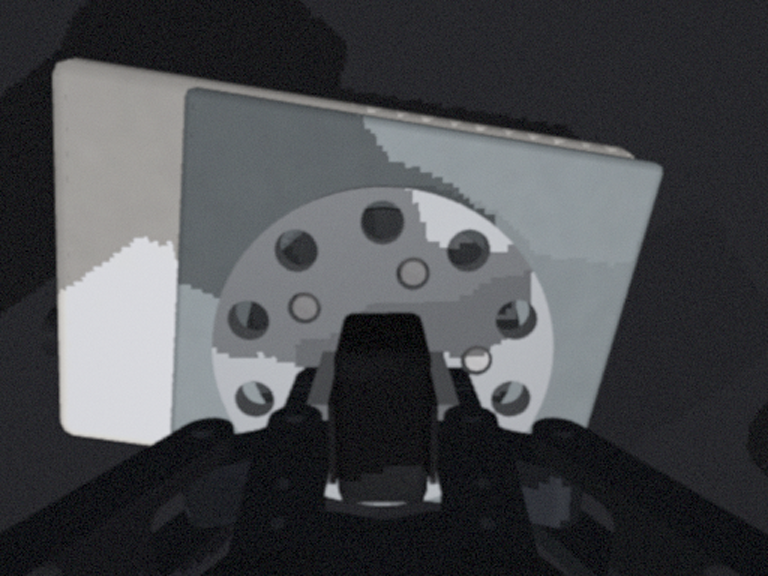

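The studs fill the visible stud holes at (413,273), (305,307) and (476,360), flush and concentric. Force is starting to build, so I'll press lightly for 1 mm more.

Request:
jog_arm:
  increments: [10,0,0,0.05,0,0,0,10,0,0,0.1,0,0,0,10,0,0,0.1,0,0,0]

```text
time_s: 10.85
position: [485.9, 243.6, 139.5]
tcp_rot: [2.255, 2.187, -0.0]
wrist_force: [-1.7, -1.2, 2.3]
opening: 0.269
```

```bash
python3 -c "
from h import *
inc(485.6,243.6,150,-1.8);print(get_obs()['position'],get_obs()['wrist_torque'])"
```

```text
t 10.85 cm [-0.003 -0.027 -1.054] rot [0.0003 0.0003 0.0005] F [-1.67 -1.17  2.28] open 0.269 q7 -0.73
[485.87021456 243.61733408 139.45799467] [-0.20726087  0.24112613 -0.00464621]
```

It now carries about 6 N on the sprung plate, so it is home. I'll ease back, open, and retreat upward.

Request:
jog_arm:
  increments: [10,0,0,-0.1,0,0,0,10,0,0,-0.1,0,0,0,60,0,0,-0.1,0,0,0,60,0,0,-0.1,0,0,0,60,0,0,-0.1,0,0,0,60,0,0,-0.1,0,0,0,60,0,0,-0.1,0,0,0]

```text
time_s: 11.43
position: [486.0, 243.7, 140.2]
tcp_rot: [2.255, 2.187, 0.0]
wrist_force: [-0.6, 0.5, -1.3]
opening: 0.598
```

Request:
jog_arm:
  increments: [60,0,0,-1,0,0,0,60,0,0,-3,0,0,0,60,0,0,-6,0,0,0,60,0,0,-9,0,0,0,60,0,0,-12,0,0,0,60,0,0,-14.5,0,0,0,60,0,0,-14.5,0,0,0,60,0,0,-14.5,0,0,0]

```text
time_s: 12.1
position: [486.6, 244.5, 287.7]
tcp_rot: [2.254, 2.186, 0.007]
wrist_force: [0.5, -0.5, -0.1]
opening: 0.598
```

```bash
python3 -c "
from h import *
inc(485.6,243.6,285,-1.8)
c=snap('wrist','w5',None,1.5)"
```

```text
t 12.1 cm [-0.092 -0.1    0.268] rot [ 0.0045 -0.0021  0.0006] F [ 0.48 -0.54 -0.11] open 0.598 q7 -0.67
```

View pics/w5.png

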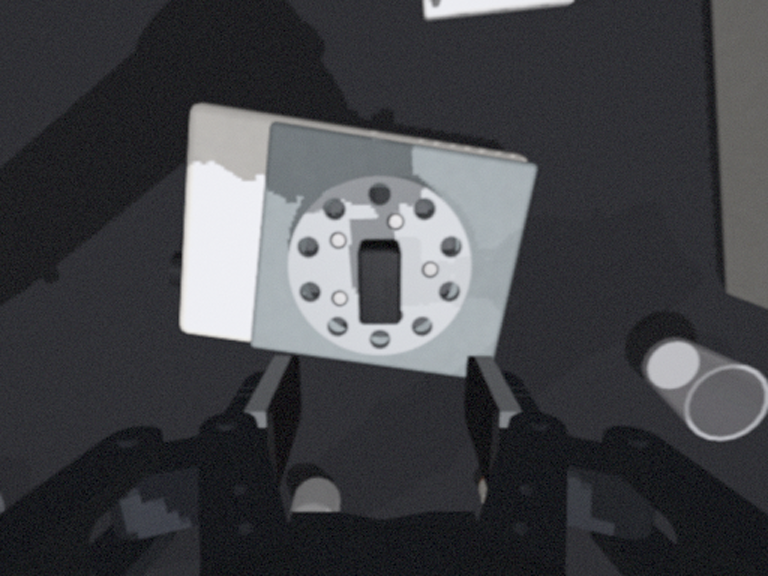

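The rotor sits flat and centred at (380,265), with bright stud tips showing in the visible stud holes. The gripper is clear, and the beaker and jar are in place, so I'm handing in.

```bash
python3 -c "
from h import *
print(job_done())"
```

```text
the job is handed in; nothing more can be done
None
```

The rotor is mounted on the mixer, fully home on the drive plate, and released. I handed the job in after about 12 s of robot time.

- **Fit:** I gripped the rotor by its bar, measured the plate angle with the top and wrist cameras, and turned the rotor about 5° on the way over. It went over the spindle and studs with no noticeable resistance, so no turning search under pressure was needed.
- **Seating:** The tool stood about 10 mm below the height at which the rotor would have rested on the stud tips. The most contact force I saw was about 6 N on the sprung plate. I eased off before opening the jaws.
- **Last picture:** The rotor sits flat and centred, with stud tips showing in the four visible stud holes; the grip bar hides the fifth. The gripper is clear, and the beaker and jar stand where they were. The bottle, pipette and vial were last seen in place from above the plate, just before lowering.
- **Disagreement:** The top and wrist cameras differed by about 1.5 mm in absolute position. They agreed within about 0.3 mm on the distance from rotor to plate, which is what the fit depended on.

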